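# Transfer the yellow train tag to the line rail

## Task

The yellow train is leaving the depot: take its yellow tag off the depot rail (grey end stops), lift it over the end stop and hang it on the neighbouring line rail (green end stops), straddling the rail and hanging upright. Lower it onto the rail rather than dropping it, let go, and leave the red and blue tags hanging where they are.

Things in the scene. Friction and masses are not known exactly. Their poses are not given: they have to be found in the camera images.
- tag_yellow: Yellow 80 g saddle tag to move. Origin: where the rail's axis runs when it hangs; y along rail, z up. Grip tab on top, centred, 14 (x) x 30 (y) mm, z = +11 to +62: grip its 14 mm from above near z = +42 (shoulders end at +18). Below, an inverted V centres itself on the rail; two panels 36 (y) mm, 35 apart inside, 43 outside, to z = -60, open below. Lift 70 mm to free it, 90 to pass a stop.
- tag_red: Red tag of the same shape, not to be disturbed. All three hang upright on the depot rail, in any order, about 75 mm apart, their axes as the rail's. The depot rail is a steel bar like the line rail, at the same height, with grey end stops and a grey base, roughly in line with the line rail (within 10 degrees), to its left or right.
- tag_blue: Blue tag of the same shape, on the depot rail, not to be disturbed. Origin and axes as for the yellow one.
- line_mid (a point): Middle of the line rail, on its axis, 130 mm above the table; y along the rail, z up. A fixed, level, empty steel bar, 12 mm diameter, 260 mm long, between two green end-stop discs 50 mm across and 8 mm thick, on a green base 80 x 290 x 14 mm. A hung tag's origin lies on this axis, and its middle fits within 105 mm of this point along y.
Not all that is in view belongs to the job. Of the things like the tag_yellow, leave any that is turquoise; of the rest the larger one is meant.

How it is judged:
By the outcome, as a careful person would: the job done as asked, in the order asked, and still so for the second after the job is handed in, with the robot touching nothing.
It also fails if it takes over 35 s, if anything falls off the work surface, if the arm or the gripper's body presses on something with over 40 N, if the wrist force passes 120 N, or if a joint passes its speed limit or range.

## Robot

A 7-joint arm with a two-finger parallel gripper is mounted at the origin on the work surface. World frame = base frame: x ahead of the robot, y to its left, z up, the work surface at z = 0. Lengths are in m, angles in rad, forces in N, time in s.
With the tool pointing down it reaches from about 0.425 to 0.925 m from the base axis. Payload 6.8 kg.
Tool frame: the origin (TCP) lies midway between the tips of the shut fingers; the grasp point (between the pads) lies 19 mm behind it; z points along the fingers, y is the direction in which the jaws open and shut (so a half turn about z gives the same grasp; the last joint's range is limited). The gripper opens to 85 mm and grips with 20 to 120 N. Pads are 22 mm wide; open, the fingers measure 114 mm over their backs; the gripper's body (76 mm by 85 mm) begins 54 mm behind the grasp point. The pads swing forward as they close: fully open they stand 13 mm farther back than shut.
Start: joints at [0.994, 0.477, 0.022, 1.555, -0.011, 1.109, -0.083], TCP at [0.305, -0.602, 0.231] pointing down, gripper open.
Joint ranges: [-2.96, 2.96], [-0.34, 2.1], [-1.41, 1.46], [0.24, 2.44], [-1.37, 4.51], [0.17, 1.92], [-2.96, 2.96]. Speed limits (rad/s): [2.39, 2.39, 3.14, 3.14, 3.14, 3.14, 3.14].

## Interface

Orientations are given as a unit quaternion [w, x, y, z].
In Python, from station import readout, eyes, ticket gives the robot as it stands. The module is installed in compiled form; this text tells all that it offers.
- The arm moves only by the shell command python3 -m crank 'ROWS' [FORCE]. ROWS is JSON, a list of rows, each an object of numbers: "jaw": the opening in per cent of the stroke, from 0 (shut) to 100 (fully open); "x", "y", "z": the shift along the tool's x, y, z in mm; "ax", "ay", "az": the turn, a rotation vector about the tool's x, y, z in degrees. In form: [{"jaw": .., "x": .., "y": .., "z": .., "ax": .., "ay": .., "az": ..}, ...]. A call has 1 to 12 rows; each row shifts and turns the commanded pose from where the row before left it, along the tool's axes as they then stand; what a row does not reach is not made up. A row lasts 1/8 s, in which the tool goes at most 62.5 mm and 10.7 degrees, less where a joint would pass 70% of its speed; a pose out of reach is approached as far as the arm can. A call with a gripper value outside its range is refused whole. The fingers move at their own pace and stop on an object; FORCE is the grip in N (left out, the last holds). Time passes only in rows, so rows that do not move let the fingers close. It gives the time, the measured TCP pose, the force and the opening at its end, in the units of the state.
- readout.get_obs(): the state, without advancing time (a new reading comes with each control period).
- eyes.read_camera(name): name is "scene" or "top" or "wrist"; returns (picture, depth): 480x640x3 uint8, red, green, blue; 480x640 float32, m along the optical axis (not along the pixel's ray), 0 where there is no reading.
- eyes.calibration(name): a dict with "fx", "fy", "cx", "cy" (pixels), "R" (3x3) and "t" (3): a world point X has camera coordinates R X + t. Camera axes: x right, y down, z forward; pixel columns grow to the right and rows downward; lengths in m; the calibration is good to about 2 mm. A picture is of the moment at which its call begins: read the wrist's pose just before it. calibration takes no time and is no camera call; for the wrist camera it gives the pose at the moment of the call.
- ticket.hand_in(): hands the job in, once; it reports no verdict.
The state is a dict: "t": time; "q": joint angles; "joint_vel": joint speeds; "joint_torque": joint torques, N m; "eef_pos": TCP position; "tool_rot": TCP orientation; "contact_force": force on the tool from outside, world axes, zero at the start; "torque": the same for the moment, N m; "gripper_width": opening from 0.0 (shut) to 1.0 (fully open).
Only numpy, scipy, OpenCV 4.12 (cv2) and the standard library are available. Lean on these libraries where they do the work, as an engineer would, in place of code of your own. Each camera call takes 0.05 s, during which the arm holds its last target. There are 200 camera calls.

## Working session

There is one attempt and no reset: what is moved stays moved. The work goes in short steps, Python scripts to look and compute and a shell command to move; the robot and the scene stay as the last step left them, time stands still between calls to the robot, and variables do not carry over. Pictures are saved under pics/ and viewed, about 8 in all and at most 12, crops included, and the job is handed in when it is done.

```bash
mkdir -p pics; cat > h.py <<'E'
import numpy as np, cv2
from station import readout, eyes, ticket
def grab(n):
    c=eyes.calibration(n); p,d=eyes.read_camera(n)
    return p,d,{k:np.array(v) for k,v in c.items()}
def cloud(d,c):
    v,u=np.mgrid[:480,:640]
    P=np.dstack([(u-c['cx'])/c['fx']*d,(v-c['cy'])/c['fy']*d,d])
    return (P-c['t'])@c['R']
def save(n,p): cv2.imwrite('pics/'+n,cv2.cvtColor(p,cv2.COLOR_RGB2BGR))
E
python3 - <<'E'
from h import *
o=readout.get_obs(); print(o)
for n in('scene','top'):
    p,d,c=grab(n); save(n+'.png',p); np.savez(n,p=p,d=d,**c)
    print(n,c['fx'],(-c['R'].T@c['t']).round(3),c['R'][2].round(2),(d>0).mean())
E
```

```text
{'t': 0.0, 'q': array([ 0.99389954,  0.47780047,  0.02233005,  1.55648042, -0.01150597,
        1.1092765 , -0.08308754]), 'joint_vel': array([-0.00053406,  0.0001131 , -0.00184907,  0.00163584,  0.00054407,
       -0.00157012, -0.0005528 ]), 'joint_torque': array([ 1.45983438e-03, -5.96441031e+01,  1.60862993e+00, -2.81194228e+01,
        1.25808595e-02,  9.37874982e-03,  1.21972380e-05]), 'eef_pos': array([ 0.30469503, -0.60164325,  0.23031304]), 'tool_rot': array([-8.76364717e-04,  9.72649223e-01,  2.32277086e-01, -2.74614575e-04]), 'contact_force': array([-0.54233193, -0.7384604 ,  1.08460476]), 'torque': array([-0.03726994, -0.00054234, -0.04565811]), 'gripper_width': 1.0039283662041492}
scene 453.0668517618598 [0.838 0.333 0.634] [-0.46 -0.46 -0.76] 0.9958723958333333
top 437.0117309439597 [0.393 0.016 0.882] [ 0.16  0.01 -0.99] 0.99587890625
```

View pics/scene.png

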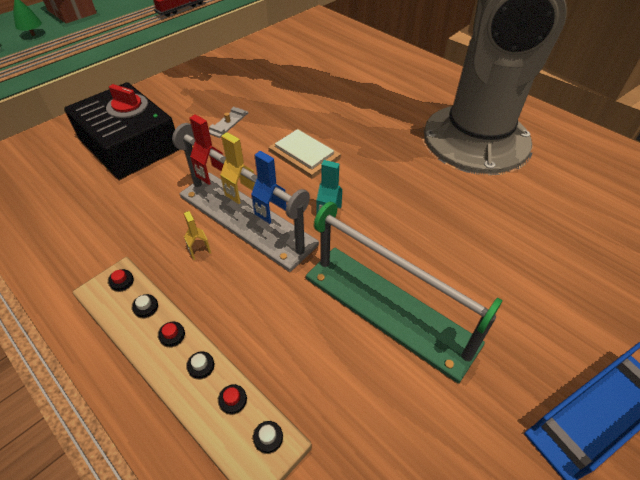

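View pics/top.png

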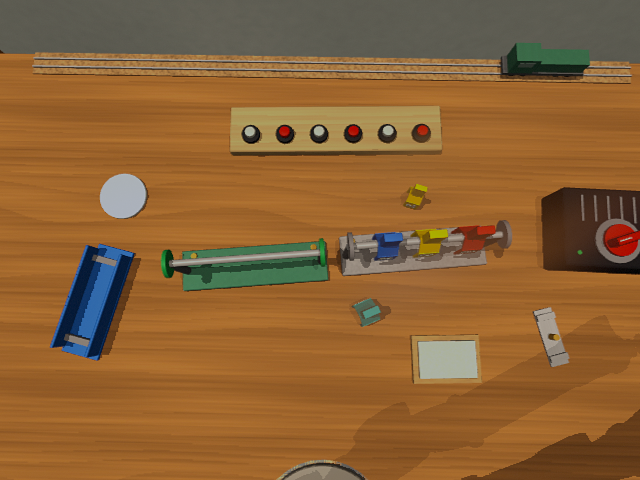

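Lookalikes in the scene view: a yellow tag on the depot rail (232,170), a small yellow one standing on the table (195,235), and a turquoise one (329,188). I choose the larger yellow on the grey-stopped rail, between red and blue. Next I measure it and take a close crop.

```bash
python3 - <<'E'
from h import *
ims=[]
for n in('scene','top'):
    z=np.load(n+'.npz'); p,d=z['p'],z['d']; X=cloud(d,z); print(n)
    hsv=cv2.cvtColor(p,cv2.COLOR_RGB2HSV); H,S,V=cv2.split(hsv)
    ok=(d>0)
    for nm,m in dict(yel=(H>23)&(H<33)&(S>150),red=((H<4)|(H>175))&(S>170),blue=(H>100)&(H<125)&(S>120),turq=(H>80)&(H<98)&(S>90)).items():
        m=(m&ok&(X[...,2]>.03)).astype(np.uint8)
        k,l,s,ce=cv2.connectedComponentsWithStats(m)
        for i in range(1,k):
            if s[i,4]<60: continue
            P=X[l==i]; zt=np.percentile(P[:,2],99)
            tp=P[P[:,2]>.155]
            t='' if len(tp)<20 else (tp.min(0).round(3),tp.max(0).round(3))
            top=P[abs(P[:,2]-.192)<.005]
            print(nm,ce[i].round(),s[i,4],'ztop',zt.round(3),'tab',t,'topface',len(top),top.mean(0).round(4) if len(top) else '', (top.max(0)-top.min(0)).round(3) if len(top) else '')
            if len(top)>20: print('   rect',cv2.minAreaRect((top[:,:2]*1000).astype(np.float32)))
    # green discs
    m=((H>50)&(H<78)&(S>120)&ok&(X[...,2]>.11)&(X[...,0]<.75)&(X[...,0]>.2)).astype(np.uint8)
    k,l,s,ce=cv2.connectedComponentsWithStats(m); C=[]
    for i in range(1,k):
        if s[i,4]<25: continue
        P=X[l==i]; print('disc',ce[i].round(),s[i,4],P.min(0).round(3),P.max(0).round(3)); 
    # line rail: low-saturation pts above base
    for nm,lo,hi in(('line',-.03,.33),('depot',-.42,-.03)):
        m=(S<70)&ok&(X[...,2]>.12)&(X[...,2]<.14)&(X[...,0]>.4)&(X[...,0]<.65)&(X[...,1]>lo)&(X[...,1]<hi)
        P=X[m]; 
        if len(P)<30: continue
        vx,vy,x0,y0=cv2.fitLine(P[:,:2].astype(np.float32),cv2.DIST_HUBER,0,.001,.001).ravel()
        print(nm,len(P),'angle of y-axis deg (x/y slope)',np.degrees(np.arctan(vx/vy)).round(2),'pt',x0,y0,'y',P[:,1].min(),P[:,1].max(),'zmax',np.percentile(P[:,2],98))
z=np.load('scene.npz');p=z['p']
save('crop.png',cv2.resize(p[100:270,160:360],None,fx=4,fy=3.5))
save('crop.png',cv2.resize(p[100:250,160:360],None,fx=4,fy=4))
E
```

```text
scene
yel [230. 137.] 82 ztop 0.193 tab (array([ 0.518, -0.188,  0.191]), array([ 0.532, -0.16 ,  0.194])) topface 82 [ 0.5254 -0.1739  0.1922] [0.014 0.029 0.003]
   rect ((524.706787109375, -174.10986328125), (11.833462715148926, 28.47620391845703), 8.76611042022705)
red [169.   4.] 237 ztop 0.06 tab  topface 0  
red [124.  99.] 606 ztop 0.13 tab  topface 0  
red [201. 145.] 870 ztop 0.193 tab (array([ 0.525, -0.264,  0.155]), array([ 0.542, -0.234,  0.194])) topface 118 [ 0.5346 -0.2476  0.1913] [0.016 0.031 0.007]
   rect ((533.199951171875, -249.06961059570312), (15.620466232299805, 30.494564056396484), 2.1143579483032227)
red [217. 163.] 77 ztop 0.095 tab  topface 0  
red [118. 276.] 170 ztop 0.049 tab  topface 0  
red [169. 330.] 206 ztop 0.049 tab  topface 0  
red [231. 396.] 252 ztop 0.049 tab  topface 0  
blue [266. 184.] 1149 ztop 0.193 tab (array([ 0.511, -0.117,  0.155]), array([ 0.527, -0.086,  0.194])) topface 147 [ 0.5195 -0.0991  0.1913] [0.016 0.031 0.007]
   rect ((518.8361206054688, -100.9703369140625), (14.925256729125977, 29.942794799804688), 10.259089469909668)
[... 1091 characters left out ...]
2 -0.1026  0.1927] [0.015 0.03  0.008]
   rect ((518.4075317382812, -102.89669799804688), (13.412672996520996, 29.75006103515625), 3.394209623336792)
blue [ 72. 297.] 915 ztop 0.056 tab  topface 0  
blue [105. 306.] 887 ztop 0.056 tab  topface 0  
turq [371. 312.] 93 ztop 0.126 tab  topface 0  
disc [322. 253.] 130 [0.476 0.004 0.112] [0.521 0.015 0.158]
disc [167. 263.] 252 [0.452 0.27  0.112] [0.499 0.281 0.158]
line 1039 angle of y-axis deg (x/y slope) -5.43 pt 0.48759693 0.14295253 y 0.004156813619283286 0.27278611113547907 zmax 0.13888520230680873
depot 512 angle of y-axis deg (x/y slope) -5.99 pt 0.52176285 -0.1486863 y -0.3022236956896371 -0.032036330005750256 zmax 0.13922034011734463
```

View pics/crop.png

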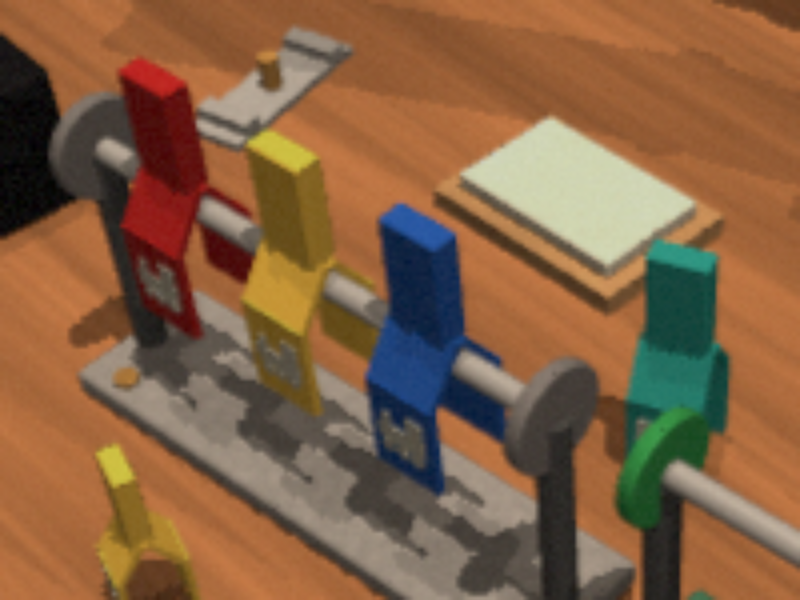

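The crop confirms it: the yellow tag (crop 290,250) hangs between red and blue on the grey-stopped rail, while the small yellow one (crop 140,510) and the turquoise one stand on the table. The two views agree to 2 mm:

| Item | Position (m) | Yaw |
|---|---|---|
| Yellow tag, top at z = 0.192 as expected | (0.5256, -0.175) | 6.0° |
| line_mid | (0.488, 0.144) | about 5.3° |

First I turn the jaws across the rail.

```bash
cat >> h.py <<'E'
from scipy.spatial.transform import Rotation as Ro
def togo(pos,yaw):
    "tool-axis shift (mm) and turn (deg) to TCP pos, pointing down, jaws heading yaw deg"
    o=readout.get_obs(); q=o['tool_rot']; R=Ro.from_quat(q[[1,2,3,0]])
    a=np.radians(yaw); y=np.array([np.cos(a),np.sin(a),0]); z=np.array([0,0,-1.]); T=np.c_[np.cross(y,z),y,z]
    print('t',o['t'],'tcp',o['eef_pos'].round(4),'F',o['contact_force'].round(1),'w',round(o['gripper_width'],3))
    print('shift',(R.inv().apply(np.array(pos)-o['eef_pos'])*1000).round(1),'turn',np.degrees((R.inv()*Ro.from_matrix(T)).as_rotvec()).round(2))
E
python3 -m crank '[{"z":-5,"az":-9.8},{"z":-5,"az":-9.8},{"z":-5,"az":-9.8},{"z":-5,"az":-9.8},{"az":-9.8},{"az":-9.8},{"az":-9.8},{}]'
python3 -c "
from h import *
togo([.5256,-.175,.25],6)"
```

```text
t 0.1 tcp [ 0.3047 -0.6018  0.2304] F [-0.  -0.1 -0.3] w 0.999
shift [ 389.9 -281.   -19.2] turn [-8.000e-02 -5.000e-02 -6.914e+01]schema error: expected keys jaw, x, y, z, ax, ay, az
```

Every key has to be given in each row.

```bash

python3 -m crank '[{"jaw":100,"x":0,"y":0,"z":-5,"ax":0,"ay":0,"az":-9.8},{"jaw":100,"x":0,"y":0,"z":-5,"ax":0,"ay":0,"az":-9.8},{"jaw":100,"x":0,"y":0,"z":-5,"ax":0,"ay":0,"az":-9.8},{"jaw":100,"x":0,"y":0,"z":-5,"ax":0,"ay":0,"az":-9.8},{"jaw":100,"x":0,"y":0,"z":0,"ax":0,"ay":0,"az":-10},{"jaw":100,"x":0,"y":0,"z":0,"ax":0,"ay":0,"az":-10},{"jaw":100,"x":0,"y":0,"z":0,"ax":0,"ay":0,"az":-10},{"jaw":100,"x":0,"y":0,"z":0,"ax":0,"ay":0,"az":0}]'
python3 -c "
from h import *
togo([.5256,-.175,.25],6)"
```

```text
t: 1.1
eef_pos: [0.3047, -0.602, 0.2507]
tool_rot: [-0.0, 0.669, 0.743, 0.0]
contact_force: [0.2, 0.1, 0.6]
gripper_width: 1.0
t 1.1 tcp [ 0.3047 -0.602   0.2507] F [0.2 0.1 0.6] w 1.0
shift [401.7 264.1   1.1] turn [-0.01 -0.06 -0.04]
```

```bash

python3 -m crank '[{"jaw":100,"x":40,"y":26.4,"z":0,"ax":0,"ay":0,"az":0},{"jaw":100,"x":40,"y":26.4,"z":0,"ax":0,"ay":0,"az":0},{"jaw":100,"x":40,"y":26.4,"z":0,"ax":0,"ay":0,"az":0},{"jaw":100,"x":40,"y":26.4,"z":0,"ax":0,"ay":0,"az":0},{"jaw":100,"x":40,"y":26.4,"z":0,"ax":0,"ay":0,"az":0},{"jaw":100,"x":40,"y":26.4,"z":0,"ax":0,"ay":0,"az":0},{"jaw":100,"x":40,"y":26.4,"z":0,"ax":0,"ay":0,"az":0},{"jaw":100,"x":40,"y":26.4,"z":0,"ax":0,"ay":0,"az":0},{"jaw":100,"x":40,"y":26.4,"z":0,"ax":0,"ay":0,"az":0},{"jaw":100,"x":40,"y":26.4,"z":0,"ax":0,"ay":0,"az":0},{"jaw":100,"x":0,"y":0,"z":0,"ax":0,"ay":0,"az":0},{"jaw":100,"x":0,"y":0,"z":0,"ax":0,"ay":0,"az":0}]'
cat > w.py <<'E'
from h import *; import sys
def yel(p,d,c):
    H,S,V=cv2.split(cv2.cvtColor(p,cv2.COLOR_RGB2HSV)); X=cloud(d,c)
    return X,X[(H>22)&(H<34)&(S>130)&(d>0)]
p,d,c=grab('wrist'); save(sys.argv[1],p); X,P=yel(p,d,c)
T=P[P[:,2]>.187]; print(len(P),len(T))
if len(T)>5: print('tab top',T.min(0).round(4),T.max(0).round(4),cv2.minAreaRect((T[:,:2]*1000).astype(np.float32)))
E
python3 w.py w1.png
python3 -c "
from h import *
togo([.5256,-.175,.153],6)"
```

```text
t: 2.6
eef_pos: [0.5249, -0.1772, 0.2511]
tool_rot: [-0.0, 0.67, 0.743, -0.0]
contact_force: [0.4, -0.2, -0.2]
gripper_width: 1.001
2842 1121
tab top [ 0.4565 -0.1919  0.1904] [ 0.5324 -0.1599  0.3481] ((493.94854736328125, -175.7991943359375), (75.95085144042969, 29.544191360473633), 1.9694305658340454)
t 2.65 tcp [ 0.5246 -0.1779  0.2511] F [ 0.4 -0.5  0.4] w 0.999
shift [ 2.8  1.3 98. ] turn [-0.05  0.03 -0.14]
```

View pics/w1.png

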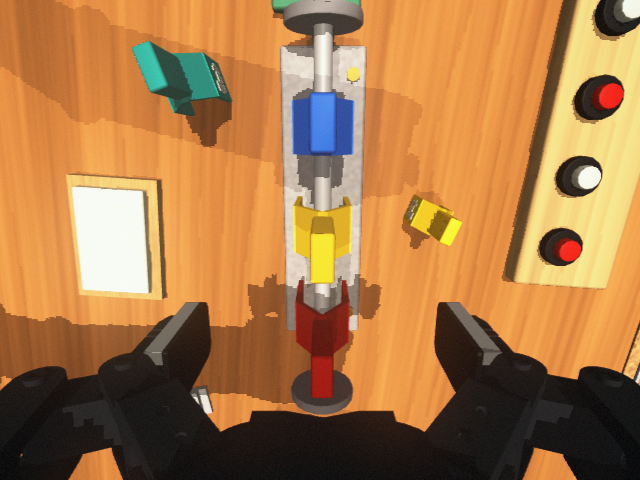

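The wrist view shows the rail vertical, the fingers symmetric about it, and the yellow tab at (322,257). Its top centre is about (0.526, -0.176), which agrees with the first measurement. Now I descend and grip.

```bash

python3 -m crank '[{"jaw":100,"x":2,"y":1,"z":0,"ax":0,"ay":0,"az":0},{"jaw":80,"x":0,"y":0,"z":16,"ax":0,"ay":0,"az":0},{"jaw":70,"x":0,"y":0,"z":18,"ax":0,"ay":0,"az":0},{"jaw":70,"x":0,"y":0,"z":18,"ax":0,"ay":0,"az":0},{"jaw":70,"x":0,"y":0,"z":18,"ax":0,"ay":0,"az":0},{"jaw":70,"x":0,"y":0,"z":16,"ax":0,"ay":0,"az":0},{"jaw":70,"x":0,"y":0,"z":12,"ax":0,"ay":0,"az":0},{"jaw":70,"x":0,"y":0,"z":0,"ax":0,"ay":0,"az":0},{"jaw":70,"x":0,"y":0,"z":0,"ax":0,"ay":0,"az":0}]' 40
python3 -c "
from h import *
togo([.5256,-.1757,.153],6)"
```

```text
t: 3.78
eef_pos: [0.5266, -0.1745, 0.1538]
tool_rot: [0.0, 0.669, 0.744, 0.0]
contact_force: [0.6, 0.4, 0.4]
gripper_width: 0.699
t 3.775 tcp [ 0.5266 -0.1745  0.1538] F [0.6 0.4 0.4] w 0.699
shift [-1.1 -1.1  0.8] turn [0.05 0.02 0.06]
```

```bash

python3 -m crank '[{"jaw":40,"x":0,"y":0,"z":0,"ax":0,"ay":0,"az":0},{"jaw":25,"x":0,"y":0,"z":0,"ax":0,"ay":0,"az":0},{"jaw":10,"x":0,"y":0,"z":0,"ax":0,"ay":0,"az":0},{"jaw":0,"x":0,"y":0,"z":0,"ax":0,"ay":0,"az":0},{"jaw":0,"x":0,"y":0,"z":0,"ax":0,"ay":0,"az":0},{"jaw":0,"x":0,"y":0,"z":0,"ax":0,"ay":0,"az":0},{"jaw":0,"x":0,"y":0,"z":0,"ax":0,"ay":0,"az":0}]' 40
python3 -c "
from h import *
togo([.5256,-.1757,.153],6)"
```

```text
t: 4.65
eef_pos: [0.5251, -0.1747, 0.1536]
tool_rot: [-0.001, 0.669, 0.743, -0.001]
contact_force: [-5.0, 0.3, 6.6]
gripper_width: 0.163
t 4.65 tcp [ 0.5251 -0.1747  0.1536] F [-5.   0.3  6.6] w 0.163
shift [-1.   0.4  0.6] turn [-0.11  0.02  0.03]
```

The opening is 0.163 of 85 mm, or 13.9 mm, which matches the 14 mm tab. I lift 140 mm, enough to clear the blue tag's top as well (130 mm needed).

```bash

python3 -m crank '[{"jaw":0,"x":0,"y":0,"z":-5,"ax":0,"ay":0,"az":0},{"jaw":0,"x":0,"y":0,"z":-10,"ax":0,"ay":0,"az":0},{"jaw":0,"x":0,"y":0,"z":-15,"ax":0,"ay":0,"az":0},{"jaw":0,"x":0,"y":0,"z":-15,"ax":0,"ay":0,"az":0},{"jaw":0,"x":0,"y":0,"z":-15,"ax":0,"ay":0,"az":0},{"jaw":0,"x":0,"y":0,"z":-15,"ax":0,"ay":0,"az":0},{"jaw":0,"x":0,"y":0,"z":-20,"ax":0,"ay":0,"az":0},{"jaw":0,"x":0,"y":0,"z":-20,"ax":0,"ay":0,"az":0},{"jaw":0,"x":0,"y":0,"z":-15,"ax":0,"ay":0,"az":0},{"jaw":0,"x":0,"y":0,"z":-10,"ax":0,"ay":0,"az":0},{"jaw":0,"x":0,"y":0,"z":0,"ax":0,"ay":0,"az":0},{"jaw":0,"x":0,"y":0,"z":0,"ax":0,"ay":0,"az":0}]' 40
python3 - <<'E'
from h import *
p,d,c=grab('scene'); save('s2.png',p); p,d,c=grab('wrist'); save('w2.png',p)
a=cv2.imread('pics/s2.png');b=cv2.imread('pics/w2.png'); cv2.imwrite('pics/both.png',cv2.resize(np.hstack([a[40:440,100:500],b[:400,100:500]]),(800,400)))
togo([.488,.144,.294],5.4)
E
```

```text
t: 6.15
eef_pos: [0.5257, -0.1744, 0.2926]
tool_rot: [-0.001, 0.669, 0.743, -0.0]
contact_force: [-0.3, 0.1, -2.3]
gripper_width: 0.158
t 6.25 tcp [ 0.5256 -0.1744  0.2925] F [ 0.2  0.1 -1.2] w 0.157
shift [320.6  -3.8  -1.3] turn [-0.08 -0.03  0.66]
```

View pics/both.png

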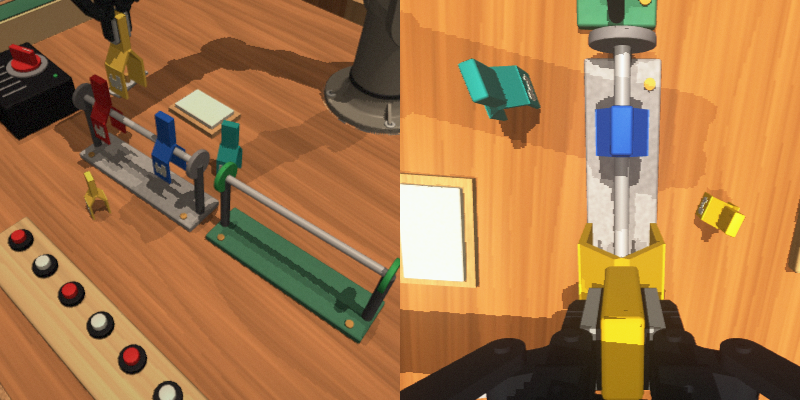

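The left half (scene) shows the yellow tag held upright in the gripper at (120,60), with red and blue still hanging. The right half (wrist) shows the tag square in the jaws. I carry it along to the line rail's middle.

```bash

python3 -m crank '[{"jaw":0,"x":15,"y":-1,"z":-1,"ax":0,"ay":0,"az":0.3},{"jaw":0,"x":25,"y":-1,"z":-1,"ax":0,"ay":0,"az":0.3},{"jaw":0,"x":30,"y":-1,"z":0,"ax":0,"ay":0,"az":0},{"jaw":0,"x":30,"y":-1,"z":0,"ax":0,"ay":0,"az":0},{"jaw":0,"x":30,"y":0,"z":0,"ax":0,"ay":0,"az":0},{"jaw":0,"x":30,"y":0,"z":0,"ax":0,"ay":0,"az":0},{"jaw":0,"x":30,"y":0,"z":0,"ax":0,"ay":0,"az":0},{"jaw":0,"x":30,"y":0,"z":0,"ax":0,"ay":0,"az":0},{"jaw":0,"x":30,"y":0,"z":0,"ax":0,"ay":0,"az":0},{"jaw":0,"x":30,"y":0,"z":0,"ax":0,"ay":0,"az":0},{"jaw":0,"x":25,"y":0,"z":0,"ax":0,"ay":0,"az":0},{"jaw":0,"x":15,"y":0,"z":0,"ax":0,"ay":0,"az":0}]' 40
python3 -m crank '[{"jaw":0,"x":0,"y":0,"z":0,"ax":0,"ay":0,"az":0},{"jaw":0,"x":0,"y":0,"z":0,"ax":0,"ay":0,"az":0}]' 40
python3 - <<'E'
from h import *
L=[]
for n in('scene','wrist','top'):
    p,d,c=grab(n); X=cloud(d,c); H,S,V=cv2.split(cv2.cvtColor(p,cv2.COLOR_RGB2HSV)); save(n+'3.png',p)
    # rail: low-saturation points at rail height, inside the line rail's span
    m=(S<70)&(d>0)&(X[...,2]>.128)&(X[...,2]<.142)&(abs(X[...,0]-.488)<.03)&(X[...,1]>.03)&(X[...,1]<.26)
    P=X[m]; vx,vy,x0,y0=cv2.fitLine(P[:,:2].astype(np.float32),cv2.DIST_HUBER,0,.001,.001).ravel()
    print(n,len(P),'yaw',-np.degrees(np.arctan(vx/vy)).round(2),'x at y=.144',(x0+(.144-y0)*vx/vy).round(4))
    Y=X[(H>22)&(H<34)&(S>130)&(d>0)&(X[...,2]>.18)&(abs(X[...,0]-.488)<.06)]
    if len(Y): print('   yellow',Y.min(0).round(4),Y.max(0).round(4))
togo([.4875,.144,.154],5.4)
a=cv2.imread('pics/scene3.png');b=cv2.imread('pics/wrist3.png'); cv2.imwrite('pics/both3.png',np.hstack([a[40:440,200:600],b[80:480,120:520]]))
E
```

```text
t: 7.75
eef_pos: [0.4904, 0.1458, 0.2953]
tool_rot: [-0.0, 0.672, 0.741, 0.0]
contact_force: [0.4, -0.5, -1.1]
gripper_width: 0.158
t: 8.0
eef_pos: [0.4915, 0.1426, 0.2951]
tool_rot: [0.0, 0.673, 0.74, -0.0]
contact_force: [-0.4, 0.3, -2.0]
gripper_width: 0.161
scene 1235 yaw 5.22 x at y=.144 0.4907
   yellow [0.462  0.1132 0.3072] [0.5423 0.1796 0.4952]
wrist 2857 yaw 5.54 x at y=.144 0.4876
   yellow [0.4679 0.1287 0.2125] [0.5232 0.162  0.3702]
top 409 yaw 5.24 x at y=.144 0.4877
   yellow [0.5006 0.1239 0.2175] [0.5151 0.1342 0.2809]
t 8.15 tcp [0.4916 0.1425 0.2952] F [ 0.5  0.6 -0.6] w 0.157
shift [  1.9  -3.9 141.2] turn [-0.01  0.02 -0.05]
```

View pics/both3.png

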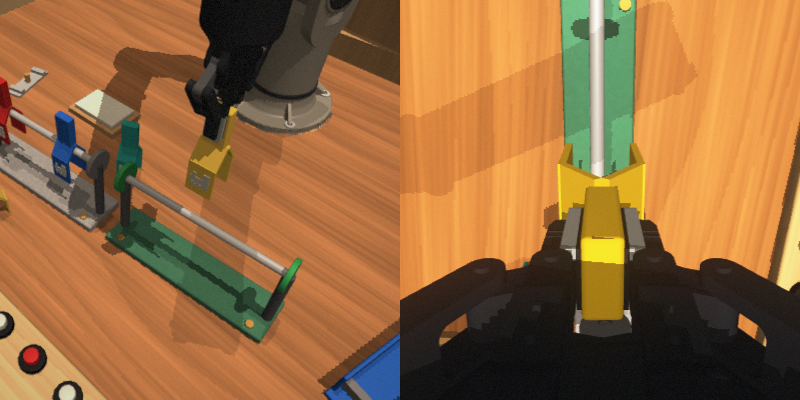

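The wrist half shows the rail at column 597 and the V's apex at about 601, so the tag is 3 mm too far in +x, in line with the numbers. I correct by 3 mm and lower most of the way.

```bash

python3 -m crank '[{"jaw":0,"x":1,"y":-3,"z":0,"ax":0,"ay":0,"az":0},{"jaw":0,"x":0,"y":0,"z":10,"ax":0,"ay":0,"az":0},{"jaw":0,"x":0,"y":0,"z":15,"ax":0,"ay":0,"az":0},{"jaw":0,"x":0,"y":0,"z":15,"ax":0,"ay":0,"az":0},{"jaw":0,"x":0,"y":0,"z":15,"ax":0,"ay":0,"az":0},{"jaw":0,"x":0,"y":0,"z":15,"ax":0,"ay":0,"az":0},{"jaw":0,"x":0,"y":0,"z":15,"ax":0,"ay":0,"az":0},{"jaw":0,"x":0,"y":0,"z":15,"ax":0,"ay":0,"az":0},{"jaw":0,"x":0,"y":0,"z":15,"ax":0,"ay":0,"az":0},{"jaw":0,"x":0,"y":0,"z":10,"ax":0,"ay":0,"az":0},{"jaw":0,"x":0,"y":0,"z":5,"ax":0,"ay":0,"az":0},{"jaw":0,"x":0,"y":0,"z":0,"ax":0,"ay":0,"az":0}]' 40
python3 -m crank '[{"jaw":0,"x":0,"y":0,"z":2,"ax":0,"ay":0,"az":0},{"jaw":0,"x":0,"y":0,"z":2,"ax":0,"ay":0,"az":0},{"jaw":0,"x":0,"y":0,"z":0,"ax":0,"ay":0,"az":0}]' 40
python3 - <<'E'
from h import *
togo([.4885,.144,.1535],5.4)
L=[]
for n in('scene','wrist'):
    p,d,c=grab(n); save(n+'4.png',p)
a=cv2.imread('pics/scene4.png');b=cv2.imread('pics/wrist4.png'); cv2.imwrite('pics/both4.png',np.hstack([cv2.resize(a[150:350,300:500],(400,400)),b[80:480,120:520]]))
E
```

```text
t: 9.65
eef_pos: [0.4883, 0.1444, 0.1652]
tool_rot: [-0.0, 0.673, 0.74, -0.0]
contact_force: [-0.2, 0.3, -0.6]
gripper_width: 0.16
t: 10.02
eef_pos: [0.4883, 0.1443, 0.1613]
tool_rot: [0.0, 0.673, 0.74, 0.0]
contact_force: [0.6, 0.2, -0.1]
gripper_width: 0.156
t 10.025 tcp [0.4883 0.1443 0.1613] F [ 0.6  0.2 -0.1] w 0.156
shift [-0.4  0.2  7.8] turn [0.01 0.   0.05]
```

View pics/both4.png

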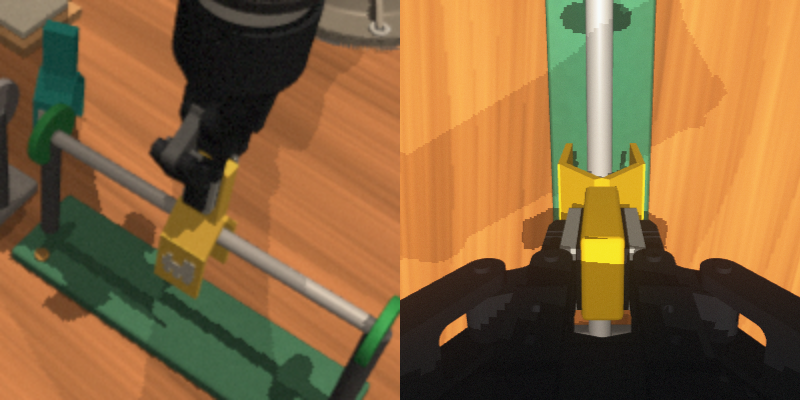

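The tag straddles the rail: the bar enters between the panels at wrist (600,175), centred on the apex. I lower the last 8 mm slowly and watch the force.

```bash

python3 -m crank '[{"jaw":0,"x":0,"y":0,"z":2,"ax":0,"ay":0,"az":0},{"jaw":0,"x":0,"y":0,"z":2,"ax":0,"ay":0,"az":0},{"jaw":0,"x":0,"y":0,"z":2,"ax":0,"ay":0,"az":0},{"jaw":0,"x":0,"y":0,"z":0,"ax":0,"ay":0,"az":0},{"jaw":0,"x":0,"y":0,"z":0,"ax":0,"ay":0,"az":0}]' 40
python3 -m crank '[{"jaw":0,"x":0,"y":0,"z":1,"ax":0,"ay":0,"az":0},{"jaw":0,"x":0,"y":0,"z":0,"ax":0,"ay":0,"az":0},{"jaw":0,"x":0,"y":0,"z":0,"ax":0,"ay":0,"az":0}]' 40
```

```text
t: 10.75
eef_pos: [0.4883, 0.1444, 0.1553]
tool_rot: [0.0, 0.673, 0.74, 0.0]
contact_force: [-0.3, 0.1, -0.3]
gripper_width: 0.156
t: 11.12
eef_pos: [0.488, 0.1445, 0.1545]
tool_rot: [-0.0, 0.673, 0.74, -0.0]
contact_force: [-2.7, 0.2, 5.6]
gripper_width: 0.159
```

The tag touches the rail with 5.6 N upward. I shift half a millimetre more toward the push, then open gently.

```bash

python3 -m crank '[{"jaw":0,"x":0,"y":-0.5,"z":0.5,"ax":0,"ay":0,"az":0},{"jaw":0,"x":0,"y":0,"z":0,"ax":0,"ay":0,"az":0},{"jaw":17,"x":0,"y":0,"z":0,"ax":0,"ay":0,"az":0},{"jaw":20,"x":0,"y":0,"z":0,"ax":0,"ay":0,"az":0},{"jaw":25,"x":0,"y":0,"z":0,"ax":0,"ay":0,"az":0},{"jaw":35,"x":0,"y":0,"z":0,"ax":0,"ay":0,"az":0},{"jaw":50,"x":0,"y":0,"z":0,"ax":0,"ay":0,"az":0},{"jaw":60,"x":0,"y":0,"z":0,"ax":0,"ay":0,"az":0},{"jaw":60,"x":0,"y":0,"z":0,"ax":0,"ay":0,"az":0}]' 20
python3 - <<'E'
from h import *
p,d,c=grab('wrist'); save('w5.png',p)
X=cloud(d,c);H,S,V=cv2.split(cv2.cvtColor(p,cv2.COLOR_RGB2HSV))
T=X[(H>22)&(H<34)&(S>130)&(d>0)&(X[...,2]>.185)&(X[...,2]<.2)]
print(len(T),T.min(0).round(4),T.max(0).round(4)) if len(T) else print('none')
E
```

```text
t: 12.25
eef_pos: [0.4878, 0.1444, 0.1538]
tool_rot: [0.0, 0.673, 0.74, 0.0]
contact_force: [-0.0, -0.4, 0.8]
gripper_width: 0.601
1174 [0.4625 0.1319 0.1893] [0.4964 0.1598 0.1958]
```

View pics/w5.png

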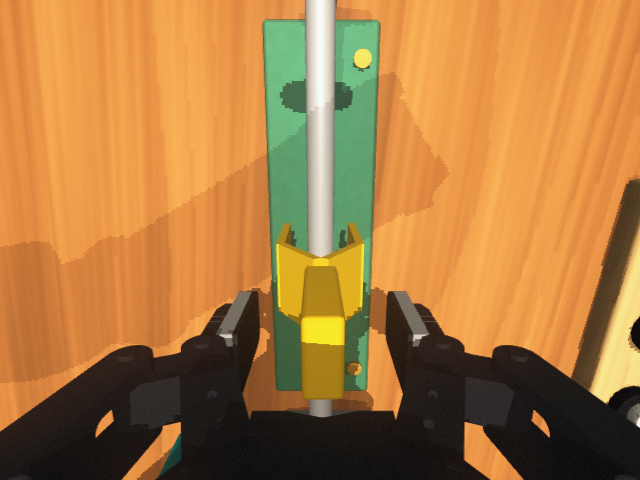

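The tag hangs upright on the rail (tab at 323,330) with both fingers clear of it. I retreat straight up 130 mm and check everything.

```bash

python3 -m crank '[{"jaw":60,"x":0,"y":0,"z":-5,"ax":0,"ay":0,"az":0},{"jaw":60,"x":0,"y":0,"z":-10,"ax":0,"ay":0,"az":0},{"jaw":60,"x":0,"y":0,"z":-15,"ax":0,"ay":0,"az":0},{"jaw":60,"x":0,"y":0,"z":-20,"ax":0,"ay":0,"az":0},{"jaw":60,"x":0,"y":0,"z":-20,"ax":0,"ay":0,"az":0},{"jaw":60,"x":0,"y":0,"z":-20,"ax":0,"ay":0,"az":0},{"jaw":60,"x":0,"y":0,"z":-20,"ax":0,"ay":0,"az":0},{"jaw":60,"x":0,"y":0,"z":-20,"ax":0,"ay":0,"az":0},{"jaw":60,"x":0,"y":0,"z":0,"ax":0,"ay":0,"az":0},{"jaw":60,"x":0,"y":0,"z":0,"ax":0,"ay":0,"az":0}]'
python3 - <<'E'
from h import *
p,d,c=grab('scene'); save('s6.png',p)
X=cloud(d,c);H,S,V=cv2.split(cv2.cvtColor(p,cv2.COLOR_RGB2HSV))
for nm,m in dict(yel=(H>22)&(H<34)&(S>130),red=((H<4)|(H>175))&(S>170),blue=(H>100)&(H<125)&(S>120)).items():
    T=X[m&(d>0)&(abs(X[...,2]-.192)<.005)&(abs(X[...,0]-.51)<.06)]
    print(nm,len(T),T.mean(0).round(4),np.ptp(T,0).round(3))
E
```

```text
t: 13.55
eef_pos: [0.4875, 0.1441, 0.2836]
tool_rot: [0.0, 0.673, 0.74, -0.0]
contact_force: [-0.1, -1.1, -0.3]
gripper_width: 0.601
yel 3 [0.4863 0.1466 0.1931] [0.006 0.009 0.001]
red 115 [ 0.5346 -0.2478  0.1913] [0.016 0.029 0.007]
blue 148 [ 0.5194 -0.0992  0.1913] [0.015 0.03  0.007]
```

View pics/s6.png

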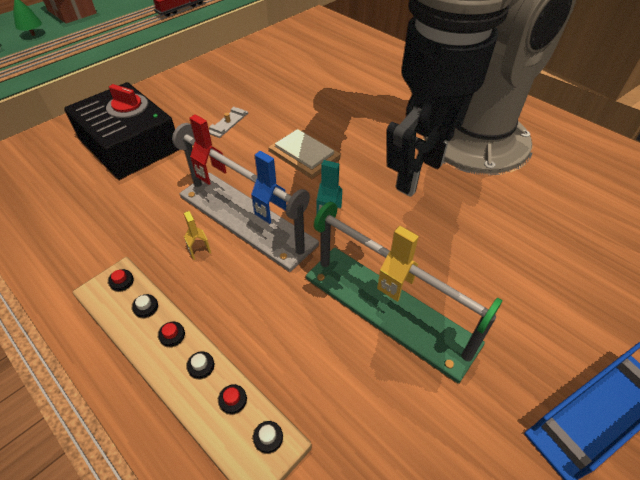

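The yellow tag hangs upright on the green-stopped rail at (400,262). Red and blue are where they were, and the gripper is clear, so I hand the job in.

```bash
python3 -c "
from h import *
print(ticket.hand_in())"
```

```text
the job is handed in; nothing more can be done
None
```

The yellow tag now hangs upright, straddling the line rail near its middle at about (0.486, 0.147). I gripped it by its tab, lifted it 140 mm over the blue tag and the end stops, and lowered it until it touched with about 6 N. I then let go and backed off 130 mm, and handed in at about 13.6 s of the 35 s allowed.

**Last checks:**
- **Yellow tag:** the tab top is at z = 0.193 against the expected 0.192. Only 3 pixels passed the colour mask in that last reading, so the measurement is weak. The final scene picture and the wrist picture taken just after release both show it seated upright.
- **Red and blue tags:** both are within 0.2 mm of where they were at the start.
- **Robot:** the gripper is clear and the residual force is about 1 N, which is sensor noise.

**Disagreements and errors:** the scene camera put the line rail 3 mm farther in x than the top and wrist cameras. I went with roughly the latter two (0.4885), and the V took up what was left. My first move call was refused because some row keys were missing; nothing moved.

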